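# Tally a cell on the counter's keys

### The job

Tally one cell on the green counter: with the fingertips, gently press the third key from the left right down and let it spring back up, then do the same with the red key at the right end of the row. Press no other key, do not lift or shove the counter, leave the cups, bottles and pen where they are, and finish with the hand clear.

Things in the scene. Friction and masses are not known exactly. Their poses are not given: they have to be found in the camera images.
- counter: olive-green tally counter, 107 (x) x 286 (y) x 68 (z) mm, 0.95 kg, loose on small feet. Origin: centre of its underside; z up, front to its own -x (the robot), +y end is the left one as the robot sees it. Its face slopes up away from the robot, 29 degrees from level, with eight keys in a row along y, 31 mm apart, 12 mm gaps: seven pale, the one at the right (-y) end red.
- third_key (a point): centre of the top face of the third key from the left, one of the pale ones; at (-21, 55, 57) mm in the counter's frame, moves with the key; axes as the counter's. A key is 19 mm along the row, 20 mm up the slope; its top lies parallel to the sloping panel and about 7 mm above it. It is pressed along (0.486, 0, -0.874) in the counter's frame, square to the slope
- red_key (a point): centre of the top face of the red key at the right end of the row; at (-21, -100, 57) mm in the counter's frame, moves with the key; its axes are those of the counter. Size, slope and press direction as for the third key; press slowly with a force stop of 5 to 6 N
- counter_key0 (a joint): travel of the first key from the left, m: 0 up, 0.003 fully down; a spring returns it, the force grows evenly to 8 N at 3 mm, where it meets a hard stop; it counts from half way down
- counter_key1 (a joint): travel of the second key from the left, m: 0 up, 0.003 fully down; a spring returns it, the force grows evenly to 8 N at 3 mm, where it meets a hard stop; it counts from half way down
- counter_key2 (a joint): travel of the third key from the left, m: 0 up, 0.003 fully down; a spring returns it, the force grows evenly to 8 N at 3 mm, where it meets a hard stop; it counts from half way down
- counter_key3 (a joint): travel of the fourth key from the left, m: 0 up, 0.003 fully down; a spring returns it, the force grows evenly to 8 N at 3 mm, where it meets a hard stop; it counts from half way down
- counter_key4 (a joint): travel of the fifth key from the left, m: 0 up, 0.003 fully down; a spring returns it, the force grows evenly to 8 N at 3 mm, where it meets a hard stop; it counts from half way down
- counter_key5 (a joint): travel of the sixth key from the left, m: 0 up, 0.003 fully down; a spring returns it, the force grows evenly to 8 N at 3 mm, where it meets a hard stop; it counts from half way down
- counter_key6 (a joint): travel of the seventh key from the left, m: 0 up, 0.003 fully down; a spring returns it, the force grows evenly to 8 N at 3 mm, where it meets a hard stop; it counts from half way down
- counter_key7 (a joint): travel of the eighth, the red key from the left, m: 0 up, 0.003 fully down; a spring returns it, the force grows evenly to 8 N at 3 mm, where it meets a hard stop; it counts from half way down
- red_cup: specimen cup with a red screw lid, 52 mm across, 64 mm tall; origin at the centre of its underside, z up. Bystander, loose, 22 g.
- white_cup: specimen cup with a white screw lid, 52 mm across, 64 mm tall; origin at the centre of its underside, z up. Bystander, loose, 22 g.
- stain_bottle: amber stain bottle with a black cap, 45 mm across, 90 mm tall; origin at the centre of its underside, z up. Bystander, loose, 85 g.
- dropper: small white oil dropper bottle with a pointed tip, 27 mm across, 74 mm tall; origin at the centre of its underside, z up. Bystander, loose, 30 g.
- pen: blue and white ball pen lying flat, 149 (y) x 11 x 11 mm, length along its y axis; origin at its middle, on the underside. Bystander, loose, about 10 g, in front of the counter.

How it is judged (in metres and radians):
On the way, in this order (a step that is already met when the one before it is completed fails the run):
1. the third key is down (at least 1.5 of its 3 mm) (value of joint counter_key2 above 0.0015 m), for 0.05 s.
2. the third key is up again (value of joint counter_key2 below 0.0005 m), for 0.1 s.
3. the red key is down (at least 1.5 of its 3 mm) (value of joint counter_key7 above 0.0015 m), for 0.05 s.
At the end, for the whole second after the job is handed in: All eight keys are up again (within 0.5 mm); the counter stands level, at rest, within 15 mm of where it was; cups, bottles and pen stand or lie within 10 mm of where they were (value of joint each of counter_key0, counter_key1, counter_key2, counter_key3, counter_key4, counter_key5, counter_key6, counter_key7 below 0.0005 m and distance of counter from where it was at the start of the episode below 0.015 m and angle between counter's own z axis and vertical below 0.05 rad and linear speed of counter below 0.01 m/s and distance of each of red_cup, white_cup, stain_bottle, dropper, pen from where it was at the start of the episode below 0.01 m and angle between each of red_cup, white_cup, stain_bottle, dropper, pen's own z axis and vertical below 0.1 rad); the robot touches nothing.
It fails at once if a key other than the third and the red one is pressed (more than 1 mm) (value of joint any of counter_key0, counter_key1, counter_key3, counter_key4, counter_key5, counter_key6 above 0.001 m).
It fails at once if the counter is lifted, tipped or shoved more than 15 mm (height (world z) of counter above 0.008 m or angle between counter's own z axis and vertical above 0.08 rad or distance of counter from where it was at the start of the episode above 0.015 m).
It fails at once if the counter is pressed harder than 30 N (contact force between the fingers and counter above 30 N).
It fails at once if a cup, bottle or the pen is moved more than 10 mm or tipped (distance of any of red_cup, white_cup, stain_bottle, dropper, pen from where it was at the start of the episode above 0.01 m or angle between any of red_cup, white_cup, stain_bottle, dropper, pen's own z axis and vertical above 0.2 rad).
It also fails if it takes over 38 s, if anything falls off the work surface, if the arm or the gripper's body presses on something with over 40 N, if the wrist force passes 120 N, or if a joint passes its speed limit or range.

### The arm

A 7-joint arm with a two-finger parallel gripper is mounted at the origin on a cart in front of the work surface, level with it; the furniture and walls round the work are solid. World frame = base frame: x ahead of the robot, y to its left, z up, the work surface at z = 0. Lengths are in mm, angles in rad, forces in N, time in s.
With the tool pointing down it reaches from about 425 to 875 mm from the base axis. Payload 4.7 kg.
Tool frame: the origin (TCP) lies between the finger pads; the fingertips stand 8 mm ahead of it and the grasp point (between the pads) lies 11 mm behind it; x points along the fingers, z is the direction in which the jaws open and shut, and the axes are right-handed (so a half turn about x gives the same grasp; the last joint's range is limited). The gripper opens to 85 mm and grips with 20 to 120 N. Pads are 22 mm wide; open, the fingers measure 114 mm over their backs; the gripper's body (76 mm by 85 mm) begins 54 mm behind the grasp point. The pads swing forward as they close: fully open they stand 13 mm farther back than shut.
Start: joints at [1.239, 0.321, -0.07, 1.45, 0.023, 1.371, -0.057], TCP at [220.298, -611.549, 239.349] pointing down, gripper open.
Joint ranges: [-2.86, 2.86], [-0.3, 2.09], [-1.38, 1.24], [0.06, 2.45], [-1.56, 4.7], [0.09, 2.05], [-2.69, 2.69]. Speed limits (rad/s): [2.57, 2.57, 3.14, 3.14, 3.14, 3.14, 3.14].

### API

Orientations are given as a unit quaternion [x, y, z, w].
In Python, from rig import arm, eyes, ticket gives the robot as it stands. The module is installed in compiled form; this text tells all that it offers.
- The arm moves only by the shell command python3 -m creep 'ROWS' [OPENING] [FORCE]. ROWS is JSON, a list that holds one entry, the list of rows, each a list of 6 numbers: the shift along the tool's x, y, z in cm, then the turn, a rotation vector about the tool's x, y, z in degrees. A call has 1 to 20 rows; each row is the pose to reach, as a shift and turn from the pose commanded when the call began, along the tool's axes at that moment; what a row does not reach only later rows make up. A row lasts 1/12 s, in which the tool goes at most 41.7 mm and 7.16 degrees, less where a joint would pass 70% of its speed; a pose out of reach is approached as far as the arm can. A call with a gripper value outside its range is refused whole. OPENING is the closure, from -1 (fully open) to 1 (shut), set as the call begins (- or left out, the last holds). The fingers move at their own pace and stop on an object; FORCE is the grip in N (left out, the last holds). Time passes only in rows, so rows that repeat a pose let the fingers close. It gives the time, the measured TCP pose, the force and the opening at its end, in the units of the state.
- arm.get_obs(): the state, without advancing time (a new reading comes with each control period).
- eyes.read_camera(name): name is "scene" or "top"; returns a dict with "pixels" (480x640x3 uint8, red, green, blue), "depth" (480x640 float32, mm along the optical axis (not along the pixel's ray), 0 where there is no reading), "mtx" (3x3 intrinsics, pixels), "rvec" (rotation vector, rad) and "tvec" (3), from world to camera coordinates, as OpenCV has them. Camera axes: x right, y down, z forward; pixel columns grow to the right and rows downward; lengths in mm; the calibration is good to about 2 mm. A picture is of the moment at which its call begins.
- ticket.finish_job(): hands the job in, once; it reports no verdict.
The state is a dict: "time": time; "q": joint angles; "qd": joint speeds; "tau": joint torques, N m; "tcp_pos": TCP position; "tool_rot": TCP orientation; "contact_force": force on the tool from outside, world axes, zero at the start; "ft_torque": the same for the moment, N m; "width": finger opening in mm.
Only numpy, scipy, OpenCV 4.12 (cv2) and the standard library are available. Lean on these libraries where they do the work, as an engineer would, in place of code of your own. Each camera call takes 0.05 s, during which the arm holds its last target.

## Working session

There is one attempt and no reset: what is moved stays moved. The work goes in short steps, Python scripts to look and compute and a shell command to move; the robot and the scene stay as the last step left them, time stands still between calls to the robot, and variables do not carry over. Pictures are saved under pics/ and viewed, and the job is handed in when it is done.

```bash
mkdir -p pics; python3 - <<'E'
from rig import arm, eyes
import cv2,numpy as np,pickle
for n in("scene","top"):
    c=eyes.read_camera(n); pickle.dump(c,open(f"pics/{n}.pkl","wb"))
    cv2.imwrite(f"pics/{n}0.png",c["pixels"][:,:,::-1])
    print(n,c["mtx"].tolist(),c["rvec"],c["tvec"])
o=arm.get_obs();print(o)
E
```

```text
scene [[586.2707140404929, 0.0, 310.43278375713805], [0.0, 586.2707140404929, 229.4503046209556], [0.0, 0.0, 1.0]] [ 1.13123175 -2.13892754  1.15458119] [229.68060696 292.29587174 909.81117016]
top [[594.2821008527021, 0.0, 321.92817768895515], [0.0, 594.2821008527021, 239.7516126280203], [0.0, 0.0, 1.0]] [ 2.13796075 -2.1088594   0.19817918] [ -87.22941251  514.13081471 1078.95553189]
{'time': 0.1, 'q': array([ 1.23908946,  0.32173906, -0.07006505,  1.45154968,  0.0226059 ,
        1.37078937, -0.05690495]), 'qd': array([ 0.00087474, -0.00069381, -0.00055362, -0.00268733, -0.00024414,
       -0.00026341, -0.00134497]), 'tau': array([ 3.29147324e-04, -4.94879007e+01, -3.83793348e-01, -3.15209556e+01,
        1.29247969e-02,  7.52421533e-03, -3.21887728e-05]), 'tcp_pos': array([ 220.10741214, -611.10769122,  238.34074647]), 'tool_rot': array([ 0.40683582,  0.57907906, -0.40620698,  0.57805531]), 'contact_force': array([ 0.88330263,  0.55590878, -1.08254213]), 'ft_torque': array([-0.00516238, -0.02559066, -0.04543213]), 'width': 85.55190666750248}
```

View pics/scene0.png

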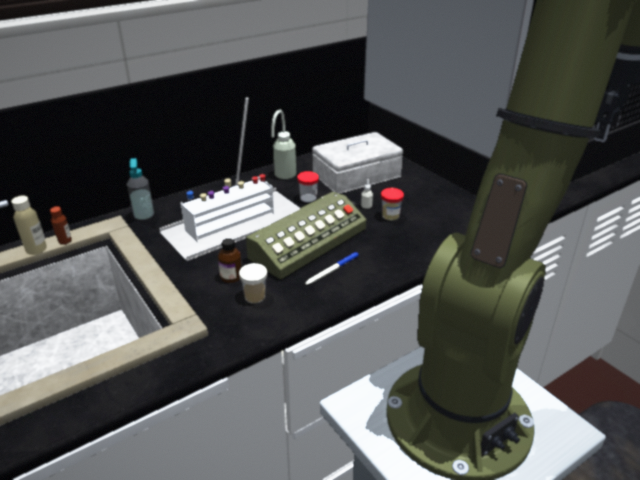

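View pics/top0.png

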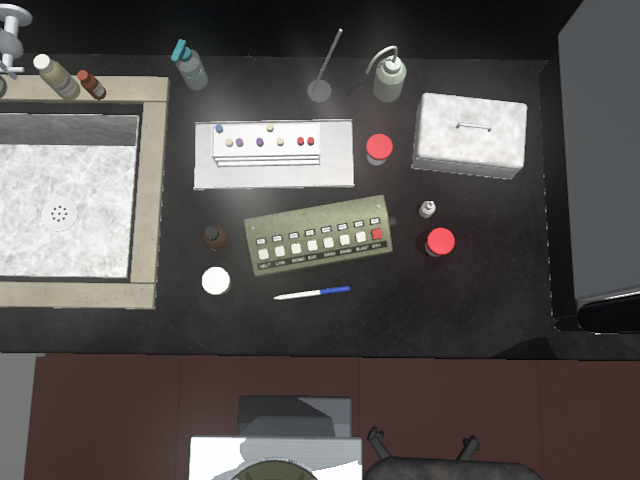

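The top view shows the counter around (320,235), tilted slightly. Next is a closer crop of it.

```bash
python3 - <<'E'
import cv2,pickle
c=pickle.load(open("pics/top.pkl","rb"))
p=c["pixels"][185:305,195:465,::-1]
cv2.imwrite("pics/crop0.png",cv2.resize(p,None,fx=2.9,fy=2.9,interpolation=cv2.INTER_CUBIC))
E
```

```text
(no output)
```

View pics/crop0.png

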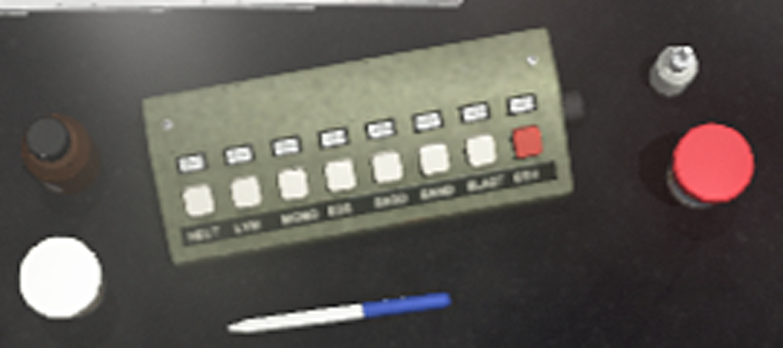

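Keys in the crop: first (199,200), third (293,184), seventh (480,151), red (527,142). The pen lies in front, from (230,328) to (450,298).

```bash
cat > h.py <<'E'
import numpy as np,cv2
def ray(c,uv,z):
    R=cv2.Rodrigues(c["rvec"])[0];t=np.array(c["tvec"]).ravel()
    d=R.T@np.linalg.inv(c["mtx"])@np.array([uv[0],uv[1],1.]);o=-R.T@t
    return o+d*(z-o[2])/d[2]
def dep(c,uv):
    R=cv2.Rodrigues(c["rvec"])[0];t=np.array(c["tvec"]).ravel()
    u,v=int(round(uv[0])),int(round(uv[1]))
    Z=np.median(c["depth"][v-1:v+2,u-1:u+2])
    return R.T@(np.linalg.inv(c["mtx"])@np.array([uv[0],uv[1],1.])*Z-t)
E
python3 - <<'E'
import pickle,numpy as np
from h import *
np.set_printoptions(precision=1,suppress=True)
c=pickle.load(open("pics/top.pkl","rb"))
K=[(199,200),(245,192),(293,184),(340,175),(387,166),(434,159),(480,151),(527,142)]
P=[]
for k in K:
    uv=((k[0]+.5)/2.9-.5+195,(k[1]+.5)/2.9-.5+185); P.append(ray(c,uv,57)); print(P[-1],dep(c,uv))
P=np.array(P);i=np.arange(8)
fit=np.polyfit(i,P[:,:2],1);print(fit,np.linalg.norm(fit[0]))
yaw=np.arctan2(fit[0][0],-fit[0][1]);print("yaw",yaw,np.degrees(yaw))
print("k2",fit[1]+2*fit[0],"k7",fit[1]+7*fit[0])
for n,k,z in(("white",(61,277),64),("stain",(47,137),90),("pen",(360,310),10),("dropper",(682,58),74),("red2",(713,162),64)):
    uv=(k[0]/2.9+195,k[1]/2.9+185);print(n,ray(c,uv,z),dep(c,uv))
E
```

```text
[485.6  29.3  57. ] [485.5  29.2  57.5]
[491.3  -0.3  57. ] [491.2  -0.3  57.2]
[496.9 -31.2  57. ] [496.7 -31.3  58.6]
[503.3 -61.5  57. ] [502.9 -61.6  59.3]
[509.6 -91.9  57. ] [509.5 -91.9  57.6]
[ 514.7 -122.3   57. ] [ 514.5 -122.3   57.8]
[ 520.4 -152.2   57. ] [ 520.5 -152.2   56.4]
[ 526.7 -182.7   57. ] [ 526.7 -182.7   57.2]
[[  5.9 -30.3]
 [485.5  29.5]] 30.879975737066985
yaw 0.19115475229832632 10.952360540562772
k2 [497.3 -31.1] k7 [ 526.6 -182.7]
white [433.  114.1  64. ] [433.1 114.2  63.6]
stain [518.6 122.4  90. ] [518.7 122.5  89.5]
pen [420.  -76.1  10. ] [420.  -76.1   9.5]
dropper [ 579.4 -282.1   74. ] [ 582.6 -284.4   61.3]
red2 [ 513.2 -302.5   64. ] [ 513.5 -302.7   62.8]
```

```bash
cat >> h.py <<'E'
from scipy.spatial.transform import Rotation as Ro
th=0.19115
X=np.array([.486*np.cos(th),.486*np.sin(th),-.874]);X/=np.linalg.norm(X)
U=np.array([.874*np.cos(th),.874*np.sin(th),.486]);U/=np.linalg.norm(U)
def des(s,kind=0):
    z=s*U if kind==0 else s*np.array([-np.sin(th),np.cos(th),0])
    return Ro.from_matrix(np.column_stack([X,np.cross(z,X),z]))
K2=np.array([497.3,-31.1,57]);K7=np.array([526.6,-182.7,57])
def delta(p,q,pt,Rt):
    "row (cm,deg) from pose p,q to target"
    R=Ro.from_quat(q); return np.r_[R.inv().apply(np.array(pt)-p)/10, np.degrees((R.inv()*Rt).as_rotvec())]
E
python3 - <<'E'
from h import *; from rig import arm; import pickle
np.set_printoptions(precision=2,suppress=True)
o=arm.get_obs();R=Ro.from_quat(o["tool_rot"]);print(R.as_matrix())
for kind in(0,1):
  for s in(1,-1):
    print(kind,s,delta(o["tcp_pos"],o["tool_rot"],K2-X*48+[0,0,0],des(s,kind)),np.linalg.norm(delta(o["tcp_pos"],o["tool_rot"],K2-X*40,des(s,kind))[3:]))
print("target",K2-X*48, K7-X*48)
c=pickle.load(open("pics/top.pkl","rb"))
for uv in((570,300),(600,320),(565,30),(565,200),(630,310),(552,60),(520,110)):print(uv,dep(c,uv))
E
```

```text
[[-0.    0.94  0.34]
 [ 0.    0.34 -0.94]
 [-1.   -0.   -0.  ]]
0 1 [ 14.01  43.43 -45.51 -79.29 -24.09  20.5 ] 85.36419292568415
0 -1 [ 14.01  43.43 -45.51  96.47  21.36  25.11] 101.94846502016689
1 1 [  14.01   43.43  -45.51 -165.92  -43.05   -3.47] 171.44707124652427
1 -1 [ 14.01  43.43 -45.51   8.65  -2.34  29.03] 30.382415084270548
target [474.4  -35.53  98.95] [ 503.7  -187.13   98.95]
(570, 300) [ 401.87 -517.74  109.95]
(600, 320) [ 361.22 -516.85  219.89]
(565, 30) [ 882.83 -513.58  172.74]
(565, 200) [ 581.77 -518.15  114.89]
(630, 310) [ 369.96 -514.28  318.24]
(552, 60) [ 863.24 -517.37   98.32]
(520, 110) [ 767.07 -456.42   82.71]
```

```bash
python3 -m creep '[[[0,0.85,-2.35,0,0,0],[0,1.7,-4.7,0,0,0],[0,2.55,-7.05,-5,0,0],[0,3.4,-9.4,-10,0,0],[0,4.25,-11.75,-15,0,0],[0,5.1,-14.1,-20,0,0],[0,5.95,-16.45,-25,0,0],[0,6.8,-18.8,-30,0,0],[0,6.8,-18.8,-30,0,0],[0,6.8,-18.8,-30,0,0]]]' 1 40
python3 - <<'E'
from h import *; from rig import arm
np.set_printoptions(precision=2,suppress=True)
o=arm.get_obs();print(o["tcp_pos"],o["q"],o["width"])
print(Ro.from_quat(o["tool_rot"]).as_matrix())
print(delta(o["tcp_pos"],o["tool_rot"],K2-X*100,des(1)))
E
```

```text
time: 0.93
tcp_pos: [220.7, -410.8, 239.4]
tool_rot: [0.242, 0.664, -0.243, 0.664]
contact_force: [-0.0, -0.1, -0.5]
width: -0.3
[ 220.68 -410.79  239.42] [ 1.2  -0.06 -0.17  1.88 -0.01  1.32  0.33] -0.30069214122407106
[[-0.    0.64  0.76]
 [-0.    0.76 -0.64]
 [-1.   -0.    0.  ]]
[  9.47  43.08  -6.39 -49.96 -27.1   13.01]
```

```bash
python3 -m creep '[[[0.5,2.7,-0.4,-3,-1.7,0.8],[1.2,5.4,-0.8,-6.2,-3.4,1.6],[1.8,8.1,-1.2,-9.4,-5.1,2.4],[2.4,10.8,-1.6,-12.5,-6.8,3.3],[3,13.5,-2,-15.6,-8.5,4.1],[3.6,16.2,-2.4,-18.7,-10.2,4.9],[4.2,18.9,-2.8,-21.8,-11.9,5.7],[4.8,21.6,-3.2,-25,-13.6,6.5],[5.4,24.3,-3.6,-28.1,-15.3,7.3],[6,27,-4,-31.2,-17,8.1],[6.6,29.7,-4.4,-34.3,-18.7,8.9],[7.2,32.4,-4.8,-37.4,-20.4,9.8],[7.8,35.1,-5.2,-40.5,-22.1,10.6],[8.4,37.8,-5.6,-43.6,-23.8,11.4],[9,40.5,-6,-46.7,-25.5,12.2],[9.5,43.1,-6.4,-50,-27.1,13],[9.5,43.1,-6.4,-50,-27.1,13],[9.5,43.1,-6.4,-50,-27.1,13],[9.5,43.1,-6.4,-50,-27.1,13]]]'
python3 - <<'E'
from h import *; from rig import arm,eyes
np.set_printoptions(precision=2,suppress=True)
o=arm.get_obs();print(o["tcp_pos"],o["q"],o["width"],o["contact_force"])
print(Ro.from_quat(o["tool_rot"]).as_matrix()); print(des(1).as_matrix())
print(delta(o["tcp_pos"],o["tool_rot"],K2-X*100,des(1)))
print(delta(o["tcp_pos"],o["tool_rot"],K2-X*16,des(1)))
c=eyes.read_camera("scene"); cv2.imwrite("pics/s1.png",c["pixels"][:,:,::-1])
c=eyes.read_camera("top"); cv2.imwrite("pics/t1.png",cv2.resize(c["pixels"][150:330,180:460,::-1],None,fx=2.8,fy=2.8))
E
```

```text
time: 2.52
tcp_pos: [463.5, -45.9, 136.4]
tool_rot: [-0.046, 0.508, 0.084, 0.856]
contact_force: [-0.0, 0.7, -0.3]
width: -0.3
[463.46 -45.9  136.4 ] [ 0.37 -0.3  -0.17  2.38 -0.41  0.63  0.67] -0.3416105506696211 [-0.05  0.66 -0.25]
[[ 0.47 -0.19  0.86]
 [ 0.1   0.98  0.16]
 [-0.88  0.01  0.48]]
[[ 0.48 -0.19  0.86]
 [ 0.09  0.98  0.17]
 [-0.87  0.    0.49]]
[-1.3   0.82 -0.72 -0.15 -0.41 -0.3 ]
[ 7.1   0.77 -0.66 -0.15 -0.41 -0.3 ]
```

View pics/s1.png

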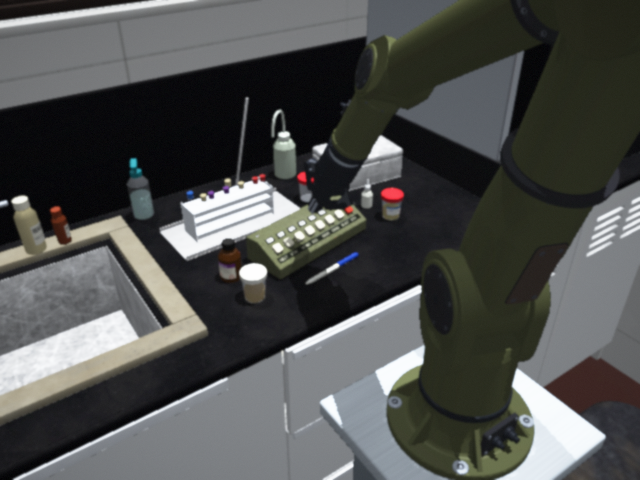

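View pics/t1.png

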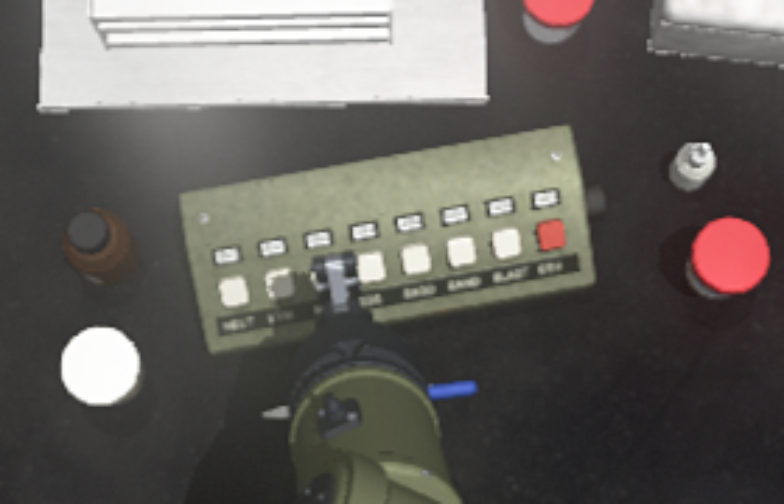

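The shut fingers hang over the third key, at about (335,275) in the crop. Joint 2 reached its limit just short of the standoff. I'll step along the press axis and check.

```bash
python3 -m creep '[[[0.8,0.2,-0.15,0,0,0],[1.6,0.4,-0.3,0,-0.2,-0.15],[2.4,0.6,-0.45,-0.1,-0.4,-0.3],[3.2,0.75,-0.65,-0.1,-0.4,-0.3],[4,0.75,-0.65,-0.1,-0.4,-0.3],[4,0.75,-0.65,-0.1,-0.4,-0.3],[4,0.75,-0.65,-0.1,-0.4,-0.3],[4,0.75,-0.65,-0.1,-0.4,-0.3]]]'
cat > st.py <<'E'
from h import *; from rig import arm
import sys
np.set_printoptions(precision=2,suppress=True)
o=arm.get_obs();k=K7 if sys.argv[1]=='7' else K2
print(o["tcp_pos"],o["q"],"F",o["contact_force"],"along press",-o["contact_force"]@X)
print("to touch",delta(o["tcp_pos"],o["tool_rot"],k-X*8,des(1)))
E
python3 st.py 2
```

```text
time: 3.28
tcp_pos: [475.3, -34.6, 98.4]
tool_rot: [-0.049, 0.504, 0.083, 0.858]
contact_force: [0.7, -0.8, 0.2]
width: 0.3
[475.27 -34.62  98.36] [ 0.35 -0.22 -0.2   2.41 -0.44  0.5   0.68] F [ 0.74 -0.77  0.25] along press -0.0685158534014476
to touch [ 3.9  -0.08 -0.06  0.07  0.02 -0.06]
```

```bash
python3 -m creep '[[[0.5,0,0,0,0,0],[1,-0.05,-0.05,0,0,0],[1.5,-0.08,-0.06,0,0,0],[2,-0.08,-0.06,0,0,0],[2.5,-0.08,-0.06,0,0,0],[2.9,-0.08,-0.06,0,0,0],[3.2,-0.08,-0.06,0,0,0],[3.2,-0.08,-0.06,0,0,0],[3.2,-0.08,-0.06,0,0,0],[3.2,-0.08,-0.06,0,0,0]]]'
python3 st.py 2; python3 - <<'E'
from rig import eyes
import cv2
for n,b in(("scene",(150,290,230,420)),("top",(190,300,220,400))):
    c=eyes.read_camera(n)["pixels"][b[0]:b[1],b[2]:b[3],::-1]
    cv2.imwrite(f"pics/{n}2.png",cv2.resize(c,None,fx=4,fy=4,interpolation=cv2.INTER_CUBIC))
E
```

```text
time: 4.12
tcp_pos: [490.0, -32.4, 70.0]
tool_rot: [-0.049, 0.504, 0.083, 0.858]
contact_force: [-0.2, 0.3, 0.0]
width: -0.1
[490.   -32.38  70.05] [ 0.33 -0.12 -0.2   2.41 -0.46  0.41  0.7 ] F [-0.23  0.34  0.01] along press 0.0888588731014483
to touch [ 0.7  -0.01  0.01  0.09  0.02 -0.05]
```

View pics/scene2.png

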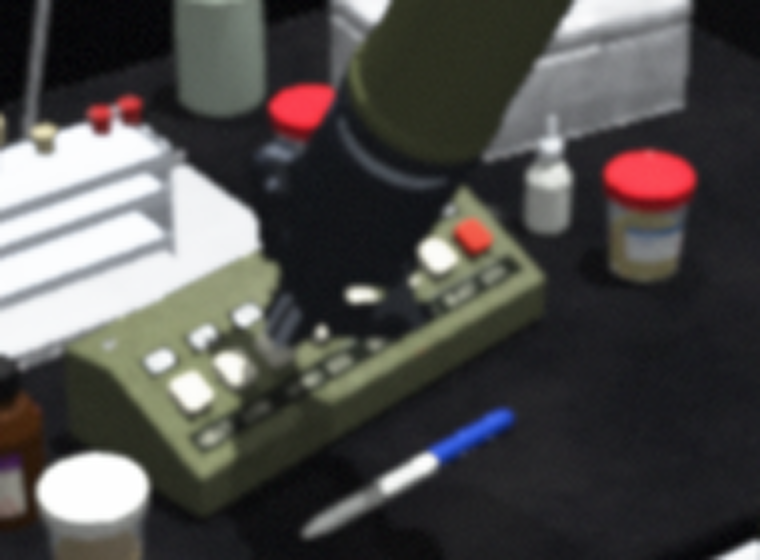

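View pics/top2.png

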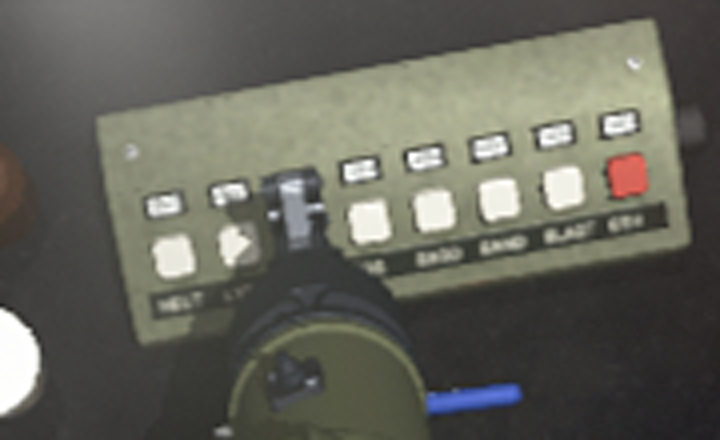

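The fingertips cover the third key: in the top crop they centre on (296,215), between the second key at (238,245) and the fourth at (370,222). I'll press slowly from here.

```bash
python3 -m creep '[[[0.1,0,0,0,0,0],[0.2,0,0,0,0,0],[0.3,0,0,0,0,0],[0.4,0,0,0,0,0],[0.5,0,0,0,0,0],[0.5,0,0,0,0,0],[0.5,0,0,0,0,0]]]'
python3 st.py 2;python3 -m creep '[[[0.05,0,0,0,0,0],[0.1,0,0,0,0,0],[0.15,0,0,0,0,0],[0.2,0,0,0,0,0],[0.2,0,0,0,0,0]]]'
python3 st.py 2
```

```text
time: 4.8
tcp_pos: [492.2, -31.8, 65.4]
tool_rot: [-0.049, 0.505, 0.083, 0.858]
contact_force: [0.1, 0.5, 0.9]
width: 0.1
[492.25 -31.8   65.45] [ 0.33 -0.11 -0.21  2.41 -0.47  0.39  0.71] F [0.11 0.52 0.87] along press 0.6656111820302458
to touch [ 0.19 -0.03  0.03  0.09 -0.   -0.07]
time: 5.22
tcp_pos: [493.3, -31.7, 63.8]
tool_rot: [-0.049, 0.505, 0.083, 0.858]
contact_force: [-0.5, -0.3, -0.4]
width: -0.1
[493.32 -31.68  63.8 ] [ 0.33 -0.1  -0.21  2.4  -0.47  0.39  0.71] F [-0.47 -0.26 -0.4 ] along press -0.09857035767508493
to touch [-0.01 -0.02  0.02  0.09  0.01 -0.06]
```

```bash
python3 -m creep '[[[0.04,0,0,0,0,0],[0.08,0,0,0,0,0],[0.1,0,0,0,0,0],[0.1,0,0,0,0,0]]]'
python3 st.py 2
```

```text
time: 5.55
tcp_pos: [493.8, -31.6, 63.0]
tool_rot: [-0.049, 0.504, 0.083, 0.858]
contact_force: [-2.0, -0.5, 2.2]
width: -0.2
[493.77 -31.64  63.02] [ 0.33 -0.1  -0.21  2.4  -0.47  0.38  0.71] F [-1.99 -0.52  2.21] along press 2.9274017923924216
to touch [-0.1  -0.01  0.02  0.09  0.01 -0.06]
```

```bash
python3 -m creep '[[[0.04,0,0,0,0,0],[0.08,0,0,0,0,0],[0.1,0,0,0,0,0],[0.1,0,0,0,0,0]]]'
python3 st.py 2
```

```text
time: 5.88
tcp_pos: [494.2, -31.5, 62.1]
tool_rot: [-0.049, 0.505, 0.083, 0.858]
contact_force: [-3.2, -1.1, 4.8]
width: -0.3
[494.22 -31.52  62.14] [ 0.33 -0.1  -0.21  2.4  -0.47  0.38  0.71] F [-3.18 -1.09  4.77] along press 5.784242488800425
to touch [-0.2  -0.02  0.02  0.09  0.01 -0.06]
```

```bash
python3 -m creep '[[[0.02,0,0,0,0,0],[0.02,0,0,0,0,0]]]'
python3 st.py 2; python3 -m creep '[[[-0.1,0,0,0,0,0],[-0.2,0,0,0,0,0],[-0.4,0,0,0,0,0],[-0.7,0,0,0,0,0],[-1.1,0,0,0,0,0],[-1.6,0,0,0,0,0],[-2.2,0,0,0,0,0],[-2.8,0,0,0,0,0],[-3.4,0,0,0,0,0],[-3.4,0,0,0,0,0],[-3.4,0,0,0,0,0]]]'
python3 st.py 7; python3 - <<'E'
from rig import eyes
import cv2,pickle
c=eyes.read_camera("top");pickle.dump(c,open("pics/top3.pkl","wb"))
p=c["pixels"][185:305,195:465,::-1]
cv2.imwrite("pics/crop3.png",cv2.resize(p,None,fx=2.9,fy=2.9,interpolation=cv2.INTER_CUBIC))
E
```

```text
time: 6.05
tcp_pos: [494.3, -31.5, 62.0]
tool_rot: [-0.049, 0.505, 0.083, 0.858]
contact_force: [-3.9, 0.4, 3.4]
width: -0.2
[494.32 -31.51  61.96] [ 0.33 -0.1  -0.21  2.4  -0.47  0.38  0.71] F [-3.85  0.39  3.43] along press 4.802373215922548
to touch [-0.22 -0.02  0.02  0.09  0.01 -0.06]
time: 6.97
tcp_pos: [478.4, -34.9, 92.4]
tool_rot: [-0.049, 0.504, 0.083, 0.858]
contact_force: [0.2, 0.6, -0.5]
width: -0.1
[478.37 -34.91  92.38] [ 0.35 -0.2  -0.2   2.41 -0.44  0.48  0.68] F [ 0.24  0.56 -0.49] along press -0.5911415277130861
to touch [  3.23 -15.43  -0.07   0.1    0.09  -0.01]
```

View pics/crop3.png

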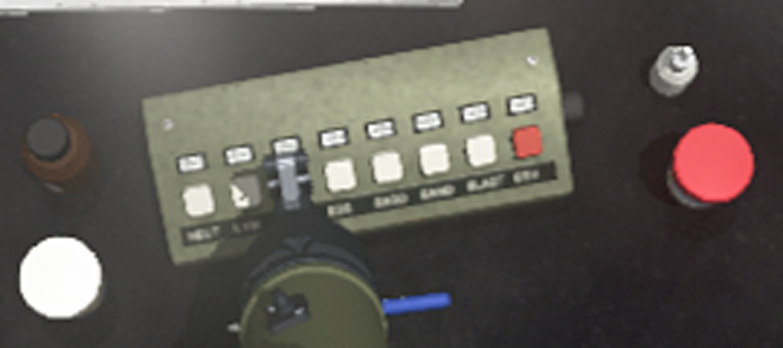

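The counter and bystanders are unmoved in the image: the red key is still at (527,142) and the fourth at (340,175). Next I slide along the row, about 30 mm above the keys, to the red key.

```bash
python3 -m creep '[[[0,-0.6,0,0,0,0],[0,-1.7,0,0,0,0],[0,-3.2,0,0,0,0],[0,-4.7,0,0,0,0],[0,-6.2,0,0,0,0],[0,-7.7,0,0,0,0],[0,-9.2,0,0,0,0],[0,-10.7,0,0,0,0],[0,-12.2,0,0,0,0],[0,-13.7,0,0,0,0],[0,-14.9,0,0,0,0],[0,-15.4,0,0,0,0],[0,-15.4,0,0,0,0],[0,-15.4,0,0,0,0],[0,-15.4,0,0,0,0]]]'
python3 st.py 7
```

```text
time: 8.27
tcp_pos: [507.3, -184.8, 91.2]
tool_rot: [-0.049, 0.505, 0.084, 0.858]
contact_force: [-0.1, -0.1, 0.0]
width: 0.0
[ 507.31 -184.83   91.16] [ 0.45 -0.    0.06  2.24 -0.6   0.59  1.15] F [-0.11 -0.09  0.04] along press 0.09264257623701802
to touch [ 3.12 -0.16  0.03  0.12 -0.03 -0.13]
```

```bash
python3 -m creep '[[[0.4,-0.1,0,0,0,0],[0.8,-0.15,0,0,0,0],[1.2,-0.15,0,0,0,0],[1.6,-0.15,0,0,0,0],[2,-0.15,0,0,0,0],[2.3,-0.15,0,0,0,0],[2.5,-0.15,0,0,0,0],[2.6,-0.15,0,0,0,0],[2.6,-0.15,0,0,0,0],[2.6,-0.15,0,0,0,0]]]'
python3 st.py 7; python3 - <<'E'
from rig import eyes
import cv2,pickle
c=eyes.read_camera("top")
p=c["pixels"][185:305,195:465,::-1]
cv2.imwrite("pics/crop4.png",cv2.resize(p,None,fx=2.9,fy=2.9,interpolation=cv2.INTER_CUBIC))
E
```

```text
time: 9.1
tcp_pos: [520.4, -184.9, 68.9]
tool_rot: [-0.049, 0.505, 0.083, 0.858]
contact_force: [0.0, -0.5, 0.3]
width: 0.3
[ 520.37 -184.87   68.91] [ 0.44  0.06  0.05  2.23 -0.65  0.53  1.2 ] F [ 0.02 -0.5   0.26] along press 0.2653381194575364
to touch [ 0.56  0.09 -0.01  0.09  0.01 -0.06]
```

View pics/crop4.png

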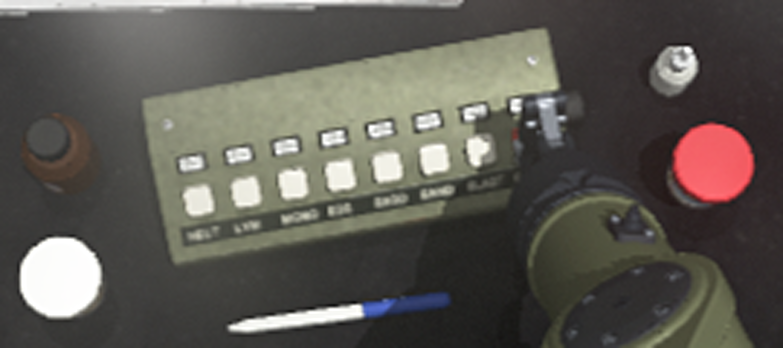

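The red key, still partly visible at (517,140), is mostly covered by fingers near (545,120), which look slightly right of it. I'll measure that with depth before pressing.

```bash
python3 - <<'E'
from rig import eyes,arm
from h import *
import pickle
np.set_printoptions(precision=1,suppress=True)
for n,b in(("scene",(180,240,310,400)),("top",(205,255,355,415))):
    c=eyes.read_camera(n);pickle.dump(c,open(f"pics/{n}5.pkl","wb"))
    f=8 if n=="scene" else 10
    cv2.imwrite(f"pics/{n}5.png",cv2.resize(c["pixels"][b[0]:b[1],b[2]:b[3],::-1],None,fx=f,fy=f,interpolation=cv2.INTER_CUBIC))
# points in top, in counter frame rel. to key7
x0=K7[:2]; cx=np.array([np.cos(th),np.sin(th)]);cy=np.array([-np.sin(th),np.cos(th)])
for v in range(216,246,2):
    print(v,end=' ')
    for u in range(368,398,2):
        p=dep(c,(u,v));d=p[:2]-x0;print("%d,%d,%d"%(d@cx,d@cy,p[2]),end=' ')
    print()
E
```

```text
216 34,10,66 33,6,66 32,2,66 32,-1,65 31,-4,65 31,-8,66 30,-11,66 29,-15,66 7,-4,170 6,-7,170 7,-11,166 31,-34,44 30,-37,45 39,-48,1 38,-52,0 
218 30,10,65 30,7,66 29,3,65 28,0,65 6,9,169 5,6,170 4,3,171 4,0,171 3,-3,171 3,-6,172 2,-9,172 26,-32,48 26,-36,48 25,-40,47 34,-51,1 
220 27,11,63 26,7,63 25,4,65 4,13,164 3,10,170 2,7,172 1,4,172 0,0,172 0,-2,171 0,-6,171 0,-9,171 22,-31,49 22,-35,48 21,-39,48 30,-50,3 
222 23,11,62 23,8,62 22,4,62 4,12,150 0,11,169 -1,7,170 -1,4,171 -2,1,170 -2,-1,171 -2,-5,167 -2,-9,164 19,-30,48 18,-35,46 18,-38,48 26,-49,2 
224 20,12,59 20,8,59 19,5,61 1,12,145 -2,11,165 -3,7,165 -4,5,168 -5,2,172 -6,-1,172 -5,-5,162 -5,-9,161 15,-30,50 15,-34,47 14,-38,45 21,-48,4 
226 17,12,57 16,8,55 15,5,59 0,12,139 -5,11,159 -5,7,160 -6,4,161 -9,3,173 -10,0,174 -10,-3,171 -8,-9,158 11,-29,47 11,-33,43 11,-37,42 17,-48,4 
228 13,13,56 13,9,53 12,6,57 -3,12,136 -7,11,153 -8,8,158 -9,4,158 -12,3,173 -13,0,174 -14,-2,173 -8,-11,138 9,-29,41 9,-34,36 14,-43,2 14,-47,0 
230 10,13,54 10,9,52 7,7,60 -5,12,130 -7,9,136 -6,4,127 -9,3,139 -16,4,173 -16,1,173 -17,-2,174 -18,-5
[... 427 characters left out ...]
2,189 -30,-1,189 -31,-4,190 -32,-7,191 0,-40,0 -1,-44,0 
238 -3,15,45 -3,12,45 -9,11,72 -17,13,117 -19,10,123 -25,11,153 -30,11,178 -32,9,188 -33,6,192 -34,3,196 -35,0,199 -36,-2,199 -37,-5,200 -37,-8,199 -38,-12,198 
240 -6,16,44 -7,12,43 -8,9,44 -23,15,129 -24,12,135 -27,11,149 -35,13,193 -37,11,198 -38,8,202 -39,5,205 -40,2,208 -41,0,208 -42,-3,209 -42,-6,209 -43,-9,210 
242 -10,17,43 -11,13,42 -11,9,42 -28,17,139 -31,15,152 -38,17,193 -39,14,198 -41,12,204 -42,9,208 -43,7,210 -44,4,213 -45,1,216 -46,-1,215 -47,-4,220 -48,-7,220 
244 -13,17,40 -14,13,40 -15,10,41 -30,17,129 -41,21,194 -42,19,199 -44,16,207 -46,14,212 -46,11,214 -48,8,218 -49,5,220 -49,2,221 -50,0,222 -51,-2,224 -51,-6,222
```

View pics/top5.png

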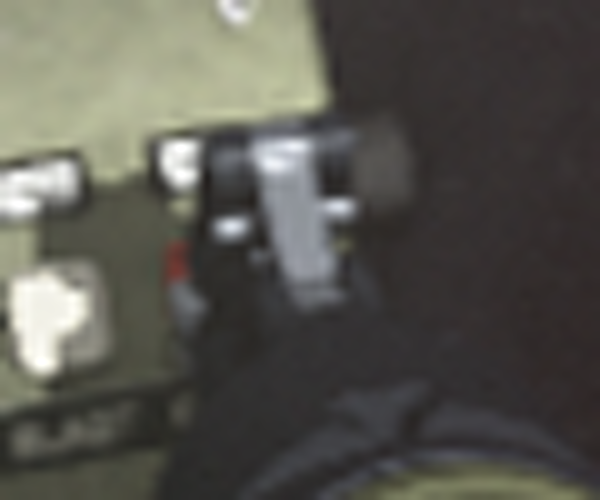

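View pics/scene5.png

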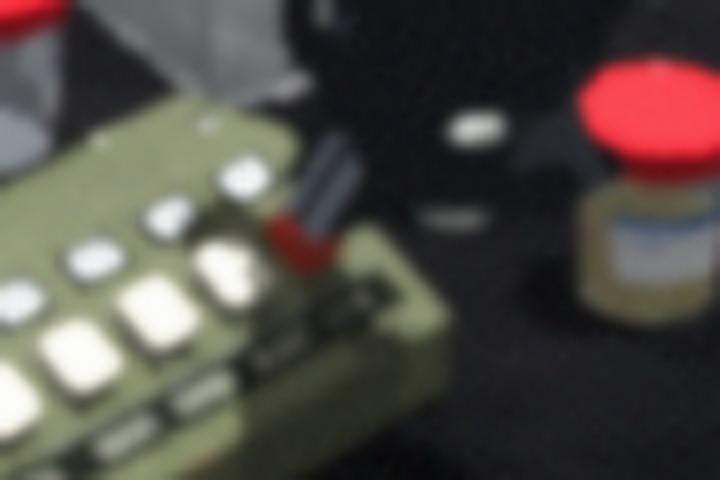

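By depth the fingers span +11 to −11 mm about the red key's column. The apparent offset was parallax, so the fingers are centred within about 1 mm.

```bash
python3 -m creep '[[[0.1,0.05,0,0,0,0],[0.2,0.05,0,0,0,0],[0.3,0.05,0,0,0,0],[0.4,0.05,0,0,0,0],[0.5,0.05,0,0,0,0],[0.5,0.05,0,0,0,0],[0.5,0.05,0,0,0,0]]]'
python3 st.py 7;python3 -m creep '[[[0.05,0,0,0,0,0],[0.1,0,0,0,0,0],[0.1,0,0,0,0,0],[0.1,0,0,0,0,0]]]'
python3 st.py 7
```

```text
time: 9.83
tcp_pos: [522.6, -183.9, 64.4]
tool_rot: [-0.049, 0.505, 0.083, 0.858]
contact_force: [-0.8, -1.7, -0.3]
width: -0.0
[ 522.6  -183.86   64.4 ] [ 0.44  0.07  0.05  2.23 -0.66  0.52  1.21] F [-0.82 -1.69 -0.34] along press 0.25368870681474204
to touch [ 0.05  0.04  0.    0.09  0.   -0.07]
time: 10.17
tcp_pos: [523.1, -183.9, 63.7]
tool_rot: [-0.049, 0.504, 0.083, 0.858]
contact_force: [-0.0, 0.7, 0.7]
width: -0.2
[ 523.13 -183.86   63.7 ] [ 0.44  0.07  0.05  2.23 -0.67  0.52  1.21] F [-0.05  0.72  0.72] along press 0.5845504812238442
to touch [-0.04  0.05 -0.01  0.09  0.02 -0.05]
```

```bash
python3 -m creep '[[[0.05,0,0,0,0,0],[0.1,0,0,0,0,0],[0.1,0,0,0,0,0],[0.1,0,0,0,0,0]]]'
python3 st.py 7
```

```text
time: 10.5
tcp_pos: [523.6, -183.8, 62.9]
tool_rot: [-0.049, 0.504, 0.083, 0.858]
contact_force: [-1.8, -0.2, 2.4]
width: 0.1
[ 523.59 -183.8    62.89] [ 0.44  0.08  0.05  2.23 -0.67  0.52  1.21] F [-1.81 -0.17  2.44] along press 3.0150466146141355
to touch [-0.13  0.05 -0.01  0.09  0.02 -0.05]
```

```bash
python3 -m creep '[[[0.05,0,0,0,0,0],[0.1,0,0,0,0,0],[0.11,0,0,0,0,0],[0.11,0,0,0,0,0]]]'
python3 st.py 7;python3 -m creep '[[[0,0,0,0,0,0],[0,0,0,0,0,0]]]'
python3 st.py 7
```

```text
time: 10.83
tcp_pos: [524.1, -183.7, 62.0]
tool_rot: [-0.049, 0.504, 0.083, 0.858]
contact_force: [-3.3, 0.8, 5.1]
width: 0.1
[ 524.11 -183.67   61.96] [ 0.44  0.08  0.05  2.23 -0.67  0.52  1.21] F [-3.31  0.83  5.1 ] along press 5.959454280941437
to touch [-0.24  0.05 -0.01  0.09  0.02 -0.06]
time: 11.0
tcp_pos: [524.1, -183.7, 61.9]
tool_rot: [-0.049, 0.504, 0.083, 0.858]
contact_force: [-3.8, -0.7, 4.8]
width: 0.2
[ 524.11 -183.65   61.89] [ 0.44  0.08  0.05  2.23 -0.67  0.52  1.21] F [-3.82 -0.69  4.8 ] along press 6.083377270583678
to touch [-0.25  0.05 -0.01  0.09  0.02 -0.06]
```

The red key reads 6.0 N, about 2.2 mm down. Retracting along the press axis, well clear.

```bash
python3 -m creep '[[[-0.1,0,0,0,0,0],[-0.2,0,0,0,0,0],[-0.4,0,0,0,0,0],[-0.7,0,0,0,0,0],[-1.1,0,0,0,0,0],[-1.7,0,0,0,0,0],[-2.5,0,0,0,0,0],[-3.5,0,0,0,0,0],[-4.5,0,0,0,0,0],[-5.5,0,0,0,0,0],[-6.5,0,0,0,0,0],[-7.5,0,0,0,0,0],[-8,0,0,0,0,0],[-8,0,0,0,0,0],[-8,0,0,0,0,0],[-8,0,0,0,0,0]]]'
python3 st.py 7; python3 - <<'E'
from rig import eyes
import cv2,pickle
c=eyes.read_camera("top");pickle.dump(c,open("pics/top6.pkl","wb"))
p=c["pixels"][185:305,195:465,::-1]
cv2.imwrite("pics/crop6.png",cv2.resize(p,None,fx=2.9,fy=2.9,interpolation=cv2.INTER_CUBIC))
E
```

```text
time: 12.33
tcp_pos: [485.8, -190.9, 131.3]
tool_rot: [-0.049, 0.505, 0.083, 0.858]
contact_force: [0.0, -1.3, 0.3]
width: 0.4
[ 485.78 -190.85  131.34] [ 0.47 -0.1   0.07  2.24 -0.53  0.68  1.1 ] F [ 0.   -1.27  0.32] along press 0.3964237783859698
to touch [ 7.72  0.01  0.03  0.09 -0.02 -0.08]
```

View pics/crop6.png

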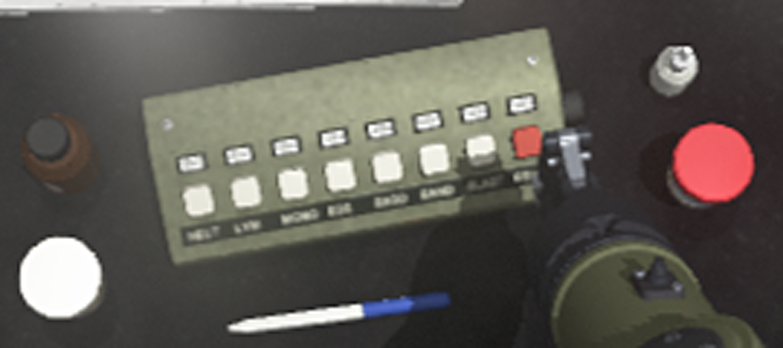

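The counter, keys, cups, dropper, bottle and pen sit at the same pixels as at the start. The red key is back at (527,142) and the third at (293,184). The hand is more than 70 mm clear and still.

```bash
python3 - <<'E'
from rig import ticket
print(ticket.finish_job())
E
```

```text
the job is handed in; nothing more can be done
None
```

I pressed the third key and then the red key with the shut fingertips, square to the slope, and let each spring back. I then backed the hand off more than 70 mm and handed the job in at about 12.4 s of the 38 s allowed. `finish_job` reports no verdict.

- **Third key:** two readings while it was held down gave 5.8 N and 4.8 N. With the stated spring that is about 2.0 mm, and the tip had moved about 2.1 mm past contact. The readings scatter by about ±1 N, but both are above the 4 N that 1.5 mm needs.
- **Red key:** readings of 6.0 N and 6.1 N, about 2.2 mm by spring force. That is at the top of the 5 to 6 N force stop, and the second reading is slightly over it.
- **Not to the hard stop:** I stopped both keys about 0.8–1.0 mm short of fully down to keep the press gentle, so "right down" is met only past the counting point.
- **Final picture:** the counter, both cups I tracked, the dropper, the stain bottle and the pen are at the same pixels as at the start. The force on the hand was back to noise level. I could not read key travel directly, so that the keys sprang back is inferred from the images and the free hand.
- **Disagreement:** before the red press, the top view seemed to show the fingers about 5 mm to the right of the key. Depth readings put them within about 1 mm, so the offset was parallax.
- **Joint limit:** joint 2 briefly reached its −0.3 rad limit at the first standoff over the third key, leaving the tool about 17 mm short of that target. It moved off the limit once I descended.

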